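# Chock a brass beaker on the engraving board and clear its keeper

## Robot

A 7-joint arm with a two-finger parallel gripper is mounted at the origin on a cart in front of the work surface, level with it; the furniture and walls round the work are solid. World frame = base frame: x ahead of the robot, y to its left, z up, the work surface at z = 0. Lengths are in m, angles in rad, forces in N, time in s.
With the tool pointing down it reaches from about 0.35 to 0.9 m from the base axis. Payload 8.1 kg.
Tool frame: the origin (TCP) lies at the very end of the fingers, on their centre line; the grasp point (between the pads) lies 19 mm behind it; x points along the fingers, y is the direction in which the jaws open and shut, and the axes are right-handed (so a half turn about x gives the same grasp; the last joint's range is limited). The gripper opens to 85 mm and grips with 20 to 120 N. Pads are 22 mm wide; open, the fingers measure 114 mm over their backs; the gripper's body (76 mm by 85 mm) begins 54 mm behind the grasp point. The pads swing forward as they close: fully open they stand 13 mm farther back than shut.
Start: joints at [1.065, 0.434, 0.025, 1.573, -0.012, 1.134, -0.075], TCP at [0.245, -0.575, 0.231] pointing down, gripper open.
Joint ranges: [-2.62, 2.62], [-0.44, 2.09], [-1.27, 1.32], [0.08, 2.57], [-1.32, 4.46], [0.12, 2], [-2.74, 2.74]. Speed limits (rad/s): [2.22, 2.22, 3.01, 3.01, 3.14, 3.14, 3.14].

## Interface

Orientations are given as a unit quaternion [x, y, z, w].
In Python, from station import ctrl gives the robot as it stands. Calls block until the motion is done:
- ctrl.move_to(position, orientation): joint-space move of the TCP to a pose.
- ctrl.move_l(position, ori=None, speed=0.15): straight line of the TCP; ori=None keeps the orientation; speed is the mean speed in m/s.
- ctrl.goto_joints(angles): joint-space move.
- ctrl.set_gripper(opening, grip_force=None): finger opening in m; grip_force is the grip in N (None keeps the last); returns when the fingers have stopped.
- ctrl.hold(seconds).
- ctrl.solve_ik(position, orientation): joint angles nearest the present ones, or None.
- ctrl.snapshot(name): name is "side" or "top"; returns a dict with "img" (480x640x3 uint8, red, green, blue), "fovy" (degrees; the focal length in pixels is half the picture's height over the tangent of half this angle, whatever the lens; pixels are square), "cx", "cy" (the principal point, pixels), "dist" ([k1, k2, p1, p2, k3] as OpenCV has them; the pictures are not rectified), "rvec" (rotation vector, rad) and "tvec" (3), from world to camera coordinates, as OpenCV has them. Camera axes: x right, y down, z forward; pixel columns grow to the right and rows downward; lengths in m; the calibration is good to about 2 mm. A picture is of the moment at which its call begins. There is no depth.
A pose or a line that the arm cannot do raises ctrl.IKError and nothing moves.
- ctrl.hand_in(): hands the job in, once; it reports no verdict.
Readings, each from a call of its own:
- ctrl.get_clock(): time.
- ctrl.get_joint_positions(): joint angles.
- ctrl.get_joint_vel(): joint speeds.
- ctrl.get_effort(): joint torques, N m.
- ctrl.get_tcp_pos(): TCP position.
- ctrl.get_eef_rot(): TCP orientation.
- ctrl.get_wrist_force(): force on the tool from outside, world axes, zero at the start.
- ctrl.get_wrist_torque(): the same for the moment, N m.
- ctrl.get_width(): finger opening in m.
Only numpy, scipy, OpenCV 4.12 (cv2) and the standard library are available. Lean on these libraries where they do the work, as an engineer would, in place of code of your own. Each camera call takes 0.05 s, during which the arm holds its last target. There are 200 camera calls.

## Task

The thin brass beaker on the sloping engraving board is kept from rolling down only by the swing-over keeper, which lies across the wall that is to be engraved. Set the wooden wedge chock flat on the cork below the middle of the beaker, nose up the slope, and slide it slowly under the beaker's low side until the beaker is up against the fence, wherever that is clamped, and the push comes up to about 15 N; hold that a moment, but never press the beaker with more than 18 N, which dents it. Then let go of the chock without letting the beaker run back and swing the keeper fully up and over by its black knob, so that the chock alone holds the beaker; leave the other things on the bench where they are.

Things in the scene. Friction and masses are not known exactly. Their poses are not given: they have to be found in the camera images.
- bed: cork face of the wooden engraving board, 192 mm long, 124 mm wide, sloping 10 degrees, low end open; fixed to the bench left or right of the middle, place and yaw vary. Origin on the cork, mid width, at the lowest setting of the fence; x up the slope, y along the fence, z off the face. The fence, 48 mm high, is clamped with its face anywhere from x = 0 to 10 mm (not measured); it does not give.
- beaker: thin brass beaker, 56 mm diameter, 90 mm long, 0.25 to 0.4 kg, lying along the fence; it rolls freely. Origin on its axis, mid length; y along the axis (as the bed's y). It starts against the keeper at bed x = -0.0305, z = 0.028, with 2.5 to 12.5 mm of play to the fence; it is tight at bed x = -0.028 to -0.018, as the fence stands. Dents above 18 N.
- chock: wooden wedge chock with rubber sole, about 0.22 kg, 100 mm long, lying on its sole at the other side of the bench. Origin on the underside where wedge meets handle, mid width; x to the nose, z up. Wedge x = 0 to 48 mm, 40 wide, 25 high, front face at 45 degrees down to the nose (x = 48, z = 3). Seated under the tight beaker its origin is 63 mm down the slope of the beaker's, z = 0.
- chock_handle (a point): middle of the chock's handle, 26 mm behind its origin and 12.5 mm above its underside. The handle is a straight bar 52 mm long (x), 24 mm wide (y), 22 mm high, to be gripped across its width. The sole slides on the cork under a push (friction 0.5 to 0.7) and stays on the slope when let go.
- keeper (a joint): angle of the keeper: 0 closed over the beaker, 1.57 square to the bed's face, 1.9 fully open at its stop. Stiff friction hinge (0.10 N m, about 1.5 N at the knob), stays where it is left. Its steel arm, 12 mm wide, runs from the hinge down the slope just above the beaker (up to 78 mm off the face) and ends in a rubber tip on the beaker's low side, bed x = -60 mm, 45 mm off the face.
- keeper_knob (a point): centre of the keeper's black knob, an upright disc 24 mm across and 16 mm thick with flat sides (its axis along the bed's y), standing 26 mm above the arm's centre line, 66 mm down the slope from the hinge pin when closed. Can be gripped from above with the fingers closing along the bed's y, and led round the hinge; it turns with the arm.
- keeper_hinge (a point): centre of the keeper's hinge pin, behind the fence (bed x = 31.5 mm, z = 74 mm). The axis is parallel to the bed's y; opening turns the keeper in the positive sense about the bed's y, which lifts the knob and swings it up and back over the fence.
- burnisher: bystander: burnisher with a wooden handle, 118 x 17 x 17 mm, lying near the chock; origin at the centre of its underside
- pliers: bystander: small pliers with green grips, 140 x 47 x 11 mm, lying on the bench; origin at the centre of its underside
- lid_cup: bystander: small blue cup, 37 mm wide, 22 mm high; origin at the centre of its underside
- graver_blue: bystander: graver with a blue handle, 130 x 9 x 9 mm; origin at the centre of its underside
- ring_box: bystander: purple ring box, 40 x 46 x 32 mm; origin at the centre of its underside
- drop_bottle: bystander: white dropper bottle, 25 mm wide, 54 mm high; origin at the centre of its underside
- tweezers: bystander: steel tweezers, 130 x 15 x 8 mm; origin at the centre of their underside

How it is judged:
By the outcome, as a careful person would: the job done as asked, in the order asked, and still so for the second after the job is handed in, with the robot touching nothing.
It also fails if it takes over 70 s, if anything falls off the work surface, if the arm or the gripper's body presses on something with over 40 N, if the wrist force passes 120 N, or if a joint passes its speed limit or range.

## Working session

There is one attempt and no reset: what is moved stays moved. The work goes in short steps, each a Python script; the robot and the scene stay as the last script left them, time stands still between calls to the robot, and variables do not carry over. Pictures are saved under pics/ and viewed, about 8 in all and at most 12, crops included, and the job is handed in when it is done.

```bash
ls; mkdir -p pics
python3 - <<'E'
from station import ctrl
import cv2,pickle
for n in("side","top"):
    s=ctrl.snapshot(n); cv2.imwrite(f"pics/{n}0.png",s["img"][:,:,::-1]); pickle.dump(s,open(f"{n}0.pkl","wb"))
    print(n,{k:v for k,v in s.items() if k!="img"})
print(ctrl.get_clock(),ctrl.get_eef_rot(),ctrl.get_tcp_pos(),ctrl.get_wrist_force(),ctrl.get_width())
E
```

```text
pics
side {'fovy': 56.05482532159943, 'cx': 318.0657079151124, 'cy': 237.2539357661116, 'dist': array([-0.10267829,  0.        ,  0.        ,  0.        ,  0.        ]), 'rvec': array([ 2.1106236 ,  0.045015  , -0.02485875]), 'tvec': array([-0.51062244,  0.06750409,  0.94412411])}
top {'fovy': 47.08951804029867, 'cx': 316.5253909810646, 'cy': 244.2058970171055, 'dist': array([-0.12859579,  0.        ,  0.        ,  0.        ,  0.        ]), 'rvec': array([ 2.1787243 , -2.18594108,  0.1169841 ]), 'tvec': array([0.00524476, 0.5233282 , 0.97507802])}
0.1 [-0.6926853  -0.14191294  0.69295429 -0.14093312] [ 0.24478281 -0.57456948  0.23060299] [-0.58837355 -0.67219084 -0.41915088] 0.08536315748843223
```

View pics/side0.png

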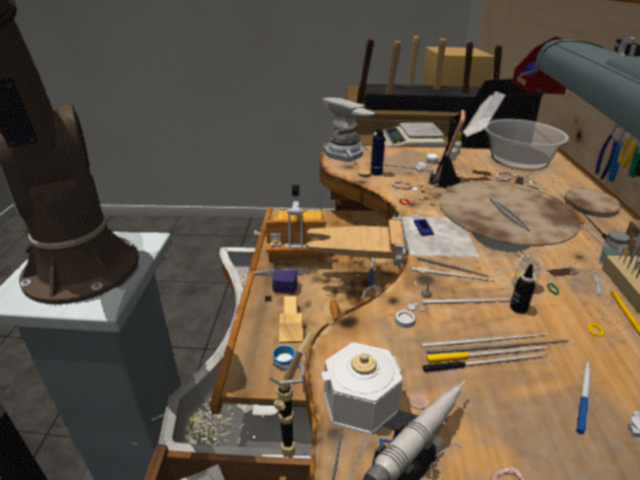

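View pics/top0.png

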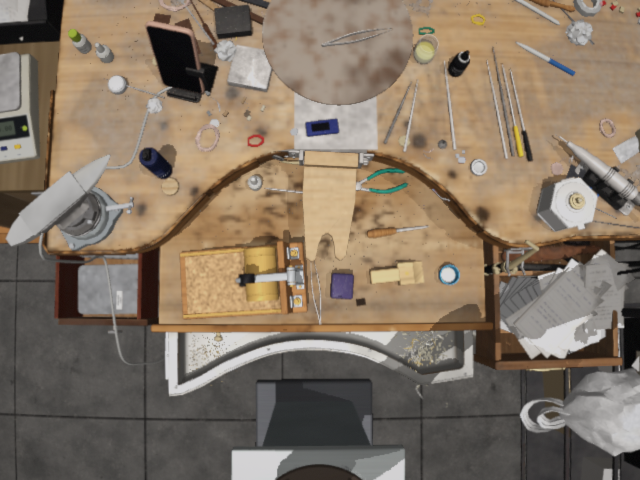

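The top view shows the bed around (185–300, 245–318) with its low end at the left, so up-slope is world −y. The beaker is at about (262, 275), the keeper knob at (243, 280) and the hinge near (297, 277). The chock is at about (398, 273) with its nose to the right. I'll enlarge both views.

Run:
```python
import cv2
t=cv2.imread("pics/top0.png"); s=cv2.imread("pics/side0.png")
cv2.imwrite("pics/tc.png",cv2.resize(t[235:335,170:320],None,fx=5.3,fy=5.3,interpolation=cv2.INTER_CUBIC))
a=cv2.resize(t[245:305,355:470],None,fx=5,fy=5,interpolation=cv2.INTER_CUBIC)
b=cv2.resize(s[180:260,250:410],None,fx=3.6,fy=3.6,interpolation=cv2.INTER_CUBIC)
import numpy as np
c=np.zeros((600,800,3),np.uint8); c[:300,:575]=a; c[300:588,:576]=b
cv2.imwrite("pics/tc2.png",c)
```

```text
(no output)
```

View pics/tc.png

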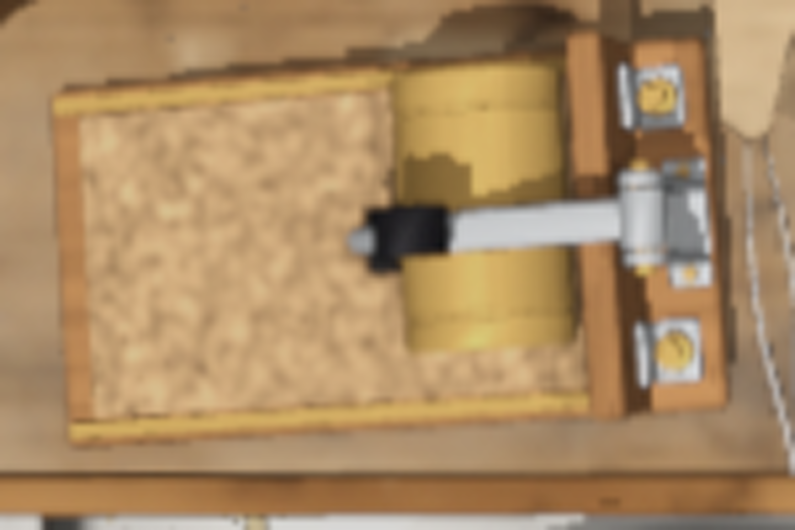

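View pics/tc2.png

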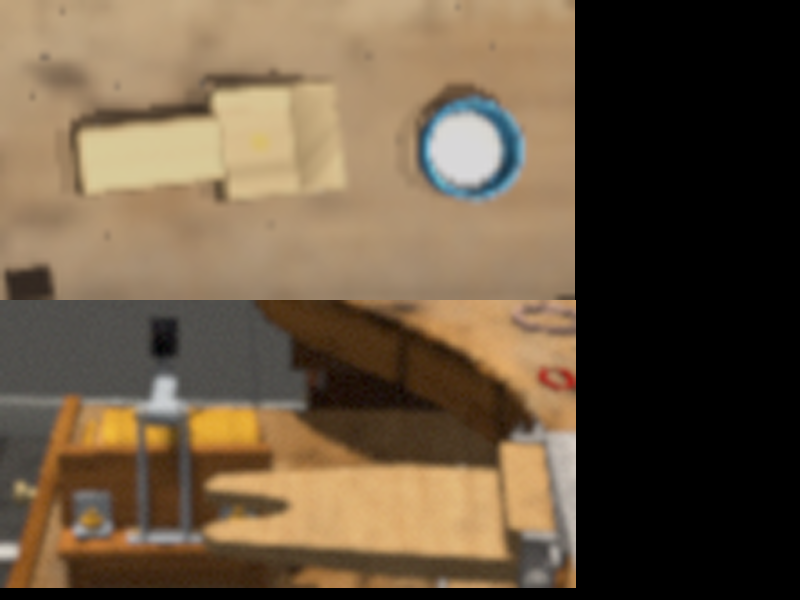

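```bash
cat > h.py <<'E'
import numpy as np, cv2, pickle
from scipy.spatial.transform import Rotation as R
def cam(s):
    f=240/np.tan(np.radians(s["fovy"]/2)); K=np.array([[f,0,s["cx"]],[0,f,s["cy"]],[0,0,1]])
    return K,np.array(s["dist"]),np.array(s["rvec"]),np.array(s["tvec"])
def rays(s,p):
    K,d,r,t=cam(s); M=cv2.Rodrigues(r)[0]
    n=cv2.undistortPoints(np.array(p,float).reshape(-1,1,2),K,d).reshape(-1,2)
    D=np.c_[n,np.ones(len(n))]@M; return -M.T@t, D/np.linalg.norm(D,axis=1)[:,None]
def onplane(s,p,z):
    o,D=rays(s,p); return o+D*((z-o[2])/D[:,2])[:,None]
def tri(s1,p1,s2,p2):
    o1,d1=rays(s1,[p1]);o2,d2=rays(s2,[p2]);d1=d1[0];d2=d2[0]
    k=np.linalg.lstsq(np.c_[d1,-d2],o2-o1,rcond=None)[0]
    a=o1+k[0]*d1;b=o2+k[1]*d2;return (a+b)/2,np.linalg.norm(a-b)
def proj(s,P):
    K,d,r,t=cam(s); return cv2.projectPoints(np.array(P,float).reshape(-1,1,3),r,t,K,d)[0].reshape(-1,2)
E
python3 - <<'E'
from h import *
np.set_printoptions(precision=4,suppress=True)
T=pickle.load(open("top0.pkl","rb"));S=pickle.load(open("side0.pkl","rb"))
print("cams",rays(T,[[0,0]])[0],rays(S,[[0,0]])[0])
tc=lambda x,y:(170+x/5.3-.4,235+y/5.3-.4); sc=lambda x,y:(250+x/3.6-.36,180+(y-300)/3.6-.36); ac=lambda x,y:(355+x/5-.4,245+y/5-.4)
print("knob",tri(T,tc(408,238),S,sc(164,338)))
print("hinge",tri(T,tc(641,218),S,sc(163,412)))
h=onplane(T,[ac(*p) for p in[(80,125),(85,192),(219,117),(226,180)]],.0235);print("handle",h,h.mean(0))
w=onplane(T,[ac(*p) for p in[(212,87),(222,200),(296,82),(302,192)]],.025);print("wedge",w)
n=onplane(T,[ac(*p) for p in[(335,83),(346,185)]],.003);print("nose",n)
for z in(.0,.02,.04):
  l=onplane(T,[tc(52,90),tc(72,445)],z);print("low outer corners",z,l,np.linalg.norm(l[0]-l[1]))
# cork corners low and board edges near beaker
for z in (.02,.04,.06):print(z,onplane(T,[tc(80,117),tc(95,415),tc(390,70),tc(588,410)],z))
print("cup",onplane(T,[ac(472,148)],.022),"beaker ends",onplane(T,[tc(480,65),tc(490,348)],.08),onplane(T,[tc(480,65),tc(490,348)],.1))
print("fence top",onplane(T,[tc(567,33),tc(605,33),tc(588,415),tc(625,415)],.1))
E
```

```text
cams [0.4325 0.0196 1.0185] [ 0.5428 -0.7526  0.5437]
knob (array([0.457 , 0.1175, 0.1369]), np.float64(0.0007131850927752323))
hinge (array([0.4627, 0.0475, 0.1243]), np.float64(0.0004143503671335223))
handle [[ 0.4769 -0.0943  0.0235]
 [ 0.4526 -0.0958  0.0235]
 [ 0.4796 -0.1451  0.0235]
 [ 0.4567 -0.1473  0.0235]] [ 0.4665 -0.1206  0.0235]
wedge [[ 0.4904 -0.1425  0.025 ]
 [ 0.4494 -0.1455  0.025 ]
 [ 0.4921 -0.1733  0.025 ]
 [ 0.4521 -0.1748  0.025 ]]
nose [[ 0.493  -0.1923  0.003 ]
 [ 0.455  -0.1957  0.003 ]]
low outer corners 0.0 [[0.5124 0.2586 0.    ]
 [0.3883 0.2498 0.    ]] 0.12435440977373709
low outer corners 0.02 [[0.5108 0.2539 0.02  ]
 [0.3892 0.2453 0.02  ]] 0.12191238624653268
low outer corners 0.04 [[0.5092 0.2492 0.04  ]
 [0.3901 0.2408 0.04  ]] 0.11947036271932811
0.02 [[0.5015 0.244  0.02  ]
 [0.3994 0.2375 0.02  ]
 [0.5175 0.137  0.02  ]
 [0.4012 0.0688 0.02  ]]
0.04 [[0.5001 0.2395 0.04  ]
 [0.4001 0.2331 0.04  ]
 [0.5158 0.1346 0.04  ]
 [0.4018 0.0678 0.04  ]]
0.06 [[0.4987 0.235  0.06  ]
 [0.4008 0.2287 0.06  ]
 [0.5141 0.1323 0.06  ]
 [0.4025 0.0669 0.06  ]]
cup [[ 0.4678 -0.2387  0.022 ]] beaker ends [[0.5139 0.1008 0.08  ]
 [0.4229 0.0973 0.08  ]] [[0.5122 0.0991 0.1   ]
 [0.4231 0.0956 0.1   ]]
fence top [[0.5222 0.0716 0.1   ]
 [0.5222 0.0596 0.1   ]
 [0.4021 0.0649 0.1   ]
 [0.4021 0.0533 0.1   ]]
```

```bash
cat >> h.py <<'E'
t10=np.radians(10)
class Bed:
    def __init__(s,yaw,o):  # yaw: up-slope direction's lean from -y to +x
        hx=np.array([np.sin(yaw),-np.cos(yaw),0]); z=np.array([0,0,1.])
        s.x=hx*np.cos(t10)+z*np.sin(t10); s.z=-hx*np.sin(t10)+z*np.cos(t10); s.y=np.cross(s.z,s.x); s.o=np.array(o)
        s.hx=hx
    def w(s,p): return s.o+p[0]*s.x+p[1]*s.y+p[2]*s.z
    def b(s,P): d=np.array(P)-s.o; return np.array([d@s.x,d@s.y,d@s.z])
def quat(xt,yt,sign=1):   # tool x along xt, jaws along yt
    yt=sign*yt; return R.from_matrix(np.c_[xt,yt,np.cross(xt,yt)]).as_quat()
E
python3 - <<'E'
from h import *
from station import ctrl
np.set_printoptions(precision=4,suppress=True)
T=pickle.load(open("top0.pkl","rb"))
tc=lambda x,y:(170+x/5.3-.4,235+y/5.3-.4)
b=Bed(np.radians(3.8),[.4622,.066,.0451])
def onbed(p,h=0):
    o,D=rays(T,[p]);D=D[0];k=((b.o+h*b.z-o)@b.z)/(D@b.z);return b.b(o+k*D)
for n,p,h in[("topstrip",(52,90),0),("",(390,68),0),("botstrip",(72,445),0),("",(588,408),0),("corklow",(80,117),0),("",(92,415),0),("fence",(567,33),.048),("",(588,415),.048),("beaker ends",(480,65),.056),("",(490,350),.056),("knob",(408,238),.1),("hinge",(641,218),.08)]: print(n,onbed(tc(*p),h))
y4=np.radians(4.1);hx=np.array([np.sin(y4),-np.cos(y4),0]);hy=np.array([np.cos(y4),np.sin(y4),0])
for s in(1,-1):
  for P,q in[([.467,-.12,.004],quat(np.array([0,0,-1.]),hy,s)),(b.w([-.14,.008,.004]),quat(-b.z,b.y,s)),(b.w([-.0345,0,.085]),quat(-b.z,b.y,s)),(b.w([-.0345,0,.085]),quat(np.array([0,0,-1.]),b.y,s))]+[(b.w([.0774,0,.128])-.019*0*b.z+ -.019*np.array([0,0,1]),quat(R.from_rotvec(a*b.y).apply([0,0,-1.]),b.y,s)) for a in(0,.3,.6,.9)]:
    j=ctrl.solve_ik(P,q);print(s,None if j is None else np.array(j))
E
```

```text
topstrip [-0.1889  0.0617 -0.    ]
 [-0.0666  0.0593 -0.    ]
botstrip [-0.1883 -0.0612 -0.    ]
 [-0.0057 -0.0593  0.    ]
corklow [-0.179   0.0515  0.    ]
 [-0.1804 -0.0513 -0.    ]
fence [0.0065 0.0609 0.048 ]
 [ 0.0052 -0.0602  0.048 ]
beaker ends [-0.0206  0.0524  0.056 ]
 [-0.0231 -0.0377  0.056 ]
knob [-0.0348 -0.0022  0.1   ]
hinge [ 0.0331 -0.0007  0.08  ]
1 [ 0.4422  0.5728 -0.4008  2.1084  0.4257  0.5375 -0.1997]
1 [-0.1027  0.6876 -0.7485  1.9661  0.7612  0.921  -1.2447]
1 [ 0.1854  0.5102 -0.8948  1.9831  0.636   1.032  -0.9873]
1 [ 0.231   0.4315 -0.759   2.0185  0.3965  0.841  -0.686 ]
1 [ 0.3596  0.3205 -0.6164  1.9937  0.2352  0.897  -0.3145]
1 [ 0.5624  0.3668 -0.5992  1.9768 -0.1244  0.8795  0.1397]
1 [ 0.7816  0.5085 -0.6766  1.9406 -0.3384  0.9565  0.4338]
1 [ 0.8797  0.6764 -0.6617  1.8985 -0.5051  1.0802  0.6639]
-1 [-0.033   0.5463  0.2322  2.1486 -0.2655  0.4731 -2.6661]
-1 [ 0.0812  0.8421 -1.0725  1.9523  0.9657  1.1258  1.7234]
-1 [ 0.2857  0.5843 -1.0634  1.9765  0.7308  1.1095  2.0616]
-1 [ 0.4258  0.5465 -1.0609  2.0056  0.5965  0.9398  2.2615]
-1 [-0.9997  0.4347  1.1727  2.0892 -0.5022  0.9382 -2.6244]
-1 [ 0.0466  0.2989  0.0527  2.0177 -0.3968  0.9153 -2.72  ]
-1 [ 0.1925  0.4146  0.1168  1.9897 -0.6878  1.0989 -2.3362]
-1 [ 0.288   0.5804  0.1821  1.951  -0.8684  1.3403 -2.0712]
```

```bash
cat >> h.py <<'E'
B=Bed(np.radians(3.7),[.4622,.066,.0451]); BY=.0073
E
python3 - <<'E'
from h import *
from station import ctrl
np.set_printoptions(precision=4,suppress=True)
y4=np.radians(4.1);hy=np.array([np.cos(y4),np.sin(y4),0]);dn=np.array([0,0,-1.])
q=quat(dn,hy)
print("F0",ctrl.get_wrist_force())
ctrl.set_gripper(.055,40)
ctrl.move_to([.467,-.121,.10],q); print(ctrl.get_clock())
ctrl.move_l([.467,-.121,.004],speed=.1); print("down",ctrl.get_clock(),ctrl.get_tcp_pos(),ctrl.get_wrist_force())
ctrl.set_gripper(.0,60); print("w",ctrl.get_width(),ctrl.get_wrist_force())
ctrl.move_l([.467,-.121,.24],speed=.2); print("up",ctrl.get_clock(),ctrl.get_width(),ctrl.get_wrist_force())
s=ctrl.snapshot("side");cv2.imwrite("pics/s1.png",s["img"][:,:,::-1])
qb=quat(-B.z,B.y)
Xo=-.115; # chock origin bed x ; handle grip 26 behind
P=B.w([Xo-.026,BY,.004])
ctrl.move_to(P+np.array([0,0,.16]),qb); print("over",ctrl.get_clock(),ctrl.get_tcp_pos())
ctrl.move_l(P+B.z*.02,speed=.12); ctrl.hold(.3)
print(ctrl.get_clock(),B.b(ctrl.get_tcp_pos()),ctrl.get_wrist_force())
s=ctrl.snapshot("top");cv2.imwrite("pics/t1.png",s["img"][:,:,::-1]);pickle.dump(s,open("top1.pkl","wb"))
a=cv2.imread("pics/s1.png")[130:330,180:400];b=cv2.imread("pics/t1.png")[215:325,150:310]
c=np.zeros((600,800,3),np.uint8);c[:360,:396]=cv2.resize(a,(396,360));c[:275,400:800]=cv2.resize(b,(400,275));cv2.imwrite("pics/v1.png",c[:380])
E
```

```text
F0 [-0.5884 -0.6722 -0.4192]
2.4
down 3.5083 [ 0.4674 -0.121   0.0044] [ 0.166  -0.4685  0.2175]
w 0.022637437967572265 [0.1443 0.1885 5.9772]
up 5.2333 0.022746953304548005 [ 0.3779  0.1783 -1.8462]
over 6.55 [0.4611 0.2043 0.1844]
8.1667 [-0.141   0.0075  0.0242] [ 0.0532  0.8919 -1.2267]
```

View pics/v1.png

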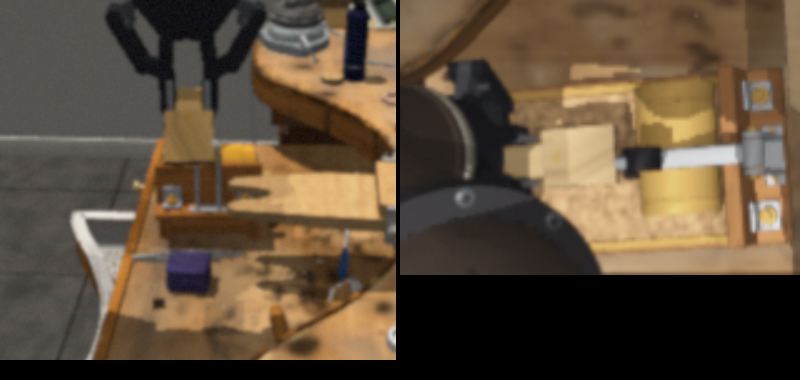

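The chock is held straight, with its nose at crop (613, 154), in line with the beaker's middle (rows 80–213) and short of the keeper tip. Next I'll lower it until it touches and begin the slide.

```bash
cat >> h.py <<'E'
def force(c,n=6):
    f=[]
    for _ in range(n): f.append(c.get_wrist_force()); c.hold(.01)
    return np.mean(f,0),np.std(f,0)
E
python3 - <<'E'
from h import *
from station import ctrl
np.set_printoptions(precision=4,suppress=True)
T=pickle.load(open("top1.pkl","rb"));o,D=rays(T,[(235.2,276.6)]);D=D[0];k=((B.o+.023*B.z-o)@B.z)/(D@B.z);print("nose",B.b(o+k*D))
f0,sd=force(ctrl,20);print("base",f0,sd)
np.save("f0.npy",f0)
p0=B.w(np.array([-.141,BY,.024]))
for i in range(1,30):
    t=p0-B.z*.001*i
    ctrl.move_l(t,speed=.01); f,_=force(ctrl,5); d=f-f0
    if i%4==0 or d@B.z>1: print(i,B.b(ctrl.get_tcp_pos())*1e3,d@B.x,d@B.y,d@B.z,ctrl.get_clock())
    if d@B.z>3.5: break
E
```

```text
nose [-0.0775  0.007   0.023 ]
base [-0.1516  0.0374 -2.2049] [0.5305 0.4981 0.3272]
4 [-140.9757    7.3028   19.9781] -0.1266724997154455 0.12004988064499278 0.24800574310323337 9.55
8 [-141.0717    7.3268   16.0063] -0.06950553488457373 0.38512603031185455 -0.036279542923778954 10.7167
10 [-141.2794    7.3834   14.0902] -1.9887870098834746 0.5863545631449965 1.4919136539643099 11.3
11 [-141.3279    7.3672   13.0838] -2.885016932819086 1.303575754921373 1.3629318168786548 11.5917
12 [-141.2437    7.3312   12.0194] -3.4799055621215724 0.5701001616451581 1.0014217829400582 11.8833
13 [-141.1401    7.3992   11.5044] -1.1435817406473174 -1.1242270091721422 8.32284194867672 12.175
```

Run:
```python
from h import *
from station import ctrl
s=ctrl.snapshot("side")["img"][:,:,::-1];T=ctrl.snapshot("top");t=T["img"][:,:,::-1]
cv2.imwrite("pics/s2.png",s);cv2.imwrite("pics/t2.png",t);pickle.dump(T,open("top2.pkl","wb"))
c=np.zeros((600,800,3),np.uint8)
c[:300,:500]=cv2.resize(s[170:230,250:350],(500,300),interpolation=cv2.INTER_CUBIC);c[300:,:]=cv2.resize(t[245:320,200:300],(800,600),interpolation=cv2.INTER_CUBIC)[150:450]
cv2.imwrite("pics/v2.png",c)
f,_=force(ctrl,20);d=f-np.load("f0.npy");print(d@B.x,d@B.y,d@B.z,ctrl.get_wrist_torque(),ctrl.get_width())
```

```text
-1.0054371571958984 -1.054457928616347 8.2022558848573 [ 0.75996198  0.32409295 -0.04859274] 0.022633746649948158
```

View pics/v2.png

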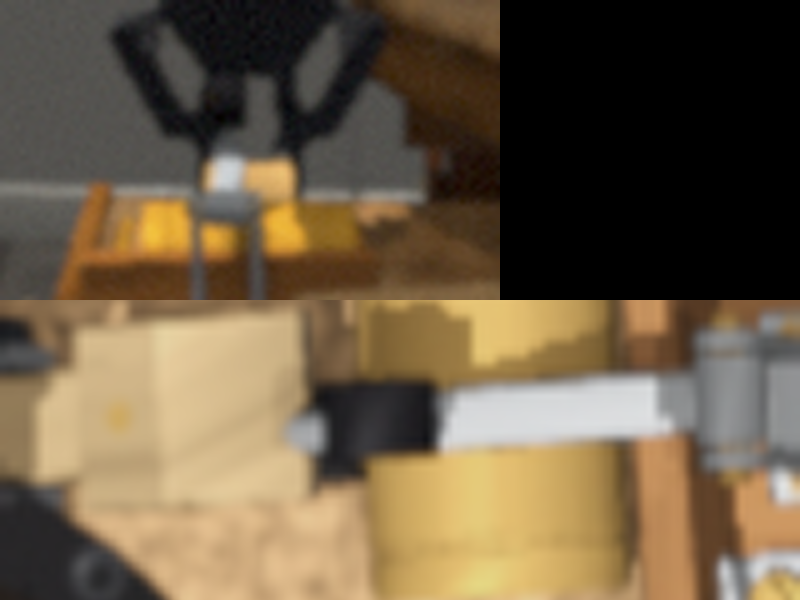

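Run:
```python
from h import *
np.set_printoptions(precision=1,suppress=True)
T=pickle.load(open("top2.pkl","rb"));S=pickle.load(open("side0.pkl","rb"))
def onbed(p,h):
    o,D=rays(T,[p]);D=D[0];k=((B.o+h*B.z-o)@B.z)/(D@B.z);return B.b(o+k*D)*1e3
v=277.5
for h in(0,.007):
    print(h,[onbed((u-.4,v),h+z)[0] for u,z in((209.75,.025),(219.75,.025),(238.5,.003))],"expect -115,-89,-67")
for z in(.0,.02,.04,.06): print(z,onbed((209.3,v),z)[0],onbed((219.3,v),z)[0],onbed((238.1,v),z)[0])
for n,x,z in(("rear",-.115,.025),("ridge",-.089,.025),("nose",-.067,.003),("nose up30",-.075,.04),("tip",-.06,.045)):
    print(n,proj(S,B.w([x,BY,z]))[0])
a=cv2.imread("pics/t1.png")[255:300,195:255];b=cv2.imread("pics/t2.png")[255:300,195:255]
cv2.imwrite("pics/v3.png",np.hstack([cv2.resize(i,(400,300),interpolation=cv2.INTER_CUBIC) for i in(a,b)]))
```

```text
0 [np.float64(-124.44111585024251), np.float64(-105.9497070625477), np.float64(-78.45653144293675)] expect -115,-89,-67
0.007 [np.float64(-121.89223998759547), np.float64(-103.54063524222896), np.float64(-76.30641153455187)] expect -115,-89,-67
0.0 -133.6396177445278 -114.64807858590218 -79.37801140367313
0.02 -126.35510923951665 -107.7630276642145 -73.2348116654305
0.04 -119.0706007345054 -100.87797674252678 -67.0916119271879
0.06 -111.78609222949427 -93.99292582083908 -60.948412188945305
rear [300.5 212. ]
ridge [300.3 215.5]
nose [300.3 227.7]
nose up30 [300.1 211.1]
tip [300. 211.]
```

View pics/v3.png

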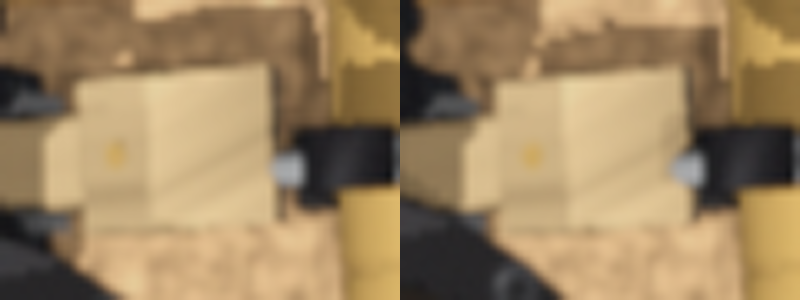

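Run:
```python
from h import *
from station import ctrl
from scipy.optimize import least_squares
np.set_printoptions(precision=4,suppress=True)
print("tool x in bed",[R.from_quat(ctrl.get_eef_rot()).as_matrix()[:,0]@a for a in(B.x,B.y,B.z)])
S=pickle.load(open("side0.pkl","rb"))
for n,us,zt in(("top1",(206.5,217.2,235.8),.024),("top2",(209.3,219.6,238.6),.0115)):
    T=pickle.load(open(n+".pkl","rb"))
    pts=np.array([[0,.025],[.026,.025],[.048,.003]])
    def W(p): c,s=np.cos(p[2]),np.sin(p[2]); return [B.w([p[0]+c*a-s*b,BY,p[1]+s*a+c*b]) for a,b in pts]
    def pr(p): return proj(T,W(p))[:,0]+.4-np.array(us)
    r=least_squares(pr,[-.115,zt,0],x_scale=[.01,.01,.1]);print(n,"free",r.x*[1e3,1e3,57.3])
    # grip constraint: handle centre (-26,12.5) near TCP + ~8mm
    for phi in(0,15,30,45):
        c,s=np.cos(np.radians(phi)),np.sin(np.radians(phi)); hx,hz=-.141,zt+.0085
        p=[hx+c*.026+s*.0125,hz+s*.026-c*.0125,np.radians(phi)]
        print(phi,"origin",np.array(p[:2])*1e3,"res px",pr(p),"side v",proj(S,W(p))[:,1])
```

```text
tool x in bed [np.float64(-0.00010491055767052888), np.float64(0.0005755940692207614), np.float64(-0.9999998288426067)]
top1 free [-107.7812   33.9735   26.3494]
0 origin [-115.   20.] res px [4.4483 8.103  5.5411] side v [203.8371 207.1183 219.3448]
15 origin [-112.6507   27.1552] res px [0.9078 2.8281 2.1881] side v [200.7452 201.007  211.0874]
30 origin [-112.2333   34.6747] res px [-3.2266 -4.0377 -4.047 ] side v [198.0152 195.2573 202.3698]
45 origin [-113.7764   42.0459] res px [ -7.6561 -12.0056 -12.8399] side v [195.8415 190.3112 193.9141]
top2 free [-95.1641  51.7576  29.6685]
0 origin [-115.     7.5] res px [4.1155 8.0037 4.8026] side v [208.951  212.3397 224.5817]
15 origin [-112.6507   14.6552] res px [0.6328 2.8243 1.533 ] side v [205.8629 206.2518 216.3939]
30 origin [-112.2333   22.1747] res px [-3.44   -3.9296 -4.5821] side v [203.1263 200.5052 207.7211]
45 origin [-113.7764   29.5459] res px [ -7.809  -11.7781 -13.2249] side v [200.9361 195.5419 199.2812]
```

The chock is pitched about 20° nose-up in the grip: ridge and nose in the top view fit that, and so does the heel touching the cork first. The bed height estimate is confirmed. I'll ease the grip, press the chock flat on the cork, let it settle and regrip.

Run:
```python
from h import *
from station import ctrl
np.set_printoptions(precision=4,suppress=True)
f0=np.load("f0.npy")
def rep(t):
    f,_=force(ctrl,5);d=f-f0;print(t,B.b(ctrl.get_tcp_pos())*1e3,"F",np.array([d@B.x,d@B.y,d@B.z]),"w",ctrl.get_width(),"t",ctrl.get_clock());return d@B.z
ctrl.set_gripper(0,20); rep("ease")
for z in(.010,.0085,.007):
    ctrl.move_l(B.w([-.141,BY,z]),speed=.01)
    if rep("press")>22: break
ctrl.set_gripper(.034); rep("open")
ctrl.move_l(B.w([-.141,BY,.007]),speed=.02); ctrl.hold(.2); rep("at7")
T=ctrl.snapshot("top");s=ctrl.snapshot("side")["img"]
ctrl.set_gripper(0,30); rep("grip")
T2=ctrl.snapshot("top");s2=ctrl.snapshot("side")["img"]
pickle.dump(T2,open("top3.pkl","wb"))
c=np.vstack([np.hstack([cv2.resize(i[255:300,195:255],(400,300),interpolation=cv2.INTER_CUBIC) for i in(T["img"],T2["img"])]),np.hstack([cv2.resize(i[180:225,270:330],(400,300),interpolation=cv2.INTER_CUBIC) for i in(s,s2)])])
cv2.imwrite("pics/v4.png",c[:,:,::-1])
```

```text
ease [-141.1177    7.3845   11.4726] F [-1.3346 -0.6771  8.2925] w 0.022191601666870963 t 12.7
press [-141.0925    7.4412   11.2714] F [ 1.5148 -3.4377 18.7152] w 0.02268121592181424 t 12.9917
press [-141.1629    7.505    10.9928] F [ 5.6058 -7.3541 33.839 ] w 0.0226446813309867 t 13.3333
open [-140.236     7.1421    8.0936] F [ 0.1959 -0.1361  2.0392] w 0.03392223214713642 t 13.65
at7 [-141.0186    7.3138    6.9787] F [ 0.486  -0.0909  2.3307] w 0.034150420268290876 t 14.1417
grip [-141.133     7.511     7.1937] F [0.3653 0.3052 4.0925] w 0.023465230906614575 t 14.525
```

View pics/v4.png

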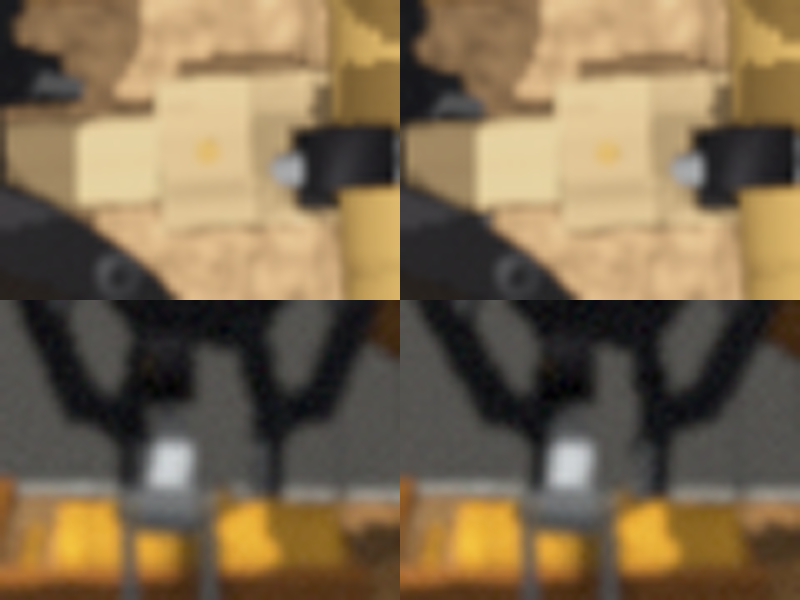

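The chock is now flat on the cork: rear edge at crop x≈157, ridge at 250, nose about 330, straight up-slope under the beaker's middle. Now the slow slide.

Run:
```python
from h import *
from station import ctrl
np.set_printoptions(precision=2,suppress=True)
f0=np.load("f0.npy")+np.array([0,0,2.2])
ctrl.set_gripper(0,60)
def rd(n=4):
    f,_=force(ctrl,n);d=f-f0;return -(d@B.x),d@B.y,d@B.z
x=-.141;z=.007;k=0;fine=False
print("start",rd(8),ctrl.get_width())
while x<-.108:
    P,Y,Z=rd(4)
    if k%5==0 or P>4: print(f"{x*1e3:.2f} act {B.b(ctrl.get_tcp_pos())[0]*1e3:.2f} P {P:.2f} Y {Y:.2f} Z {Z:.2f} t {ctrl.get_clock():.1f}")
    if P>=14.3 or np.hypot(P,max(Z,0))>19: break
    if ctrl.get_clock()>40: print("time");break
    dx=.001 if x<-.130 else .0004
    if P>3.5: dx=.00015
    if P>8: dx=.0001
    x+=dx; z+=.0002*(Z>6)-.0002*(Z<.5); k+=1
    ctrl.move_l(B.w([x,BY,z]),speed=.006)
np.save("xz.npy",[x,z])
print("end",rd(10),B.b(ctrl.get_tcp_pos())*1e3,z,ctrl.get_clock(),ctrl.get_width())
```

```text
start (np.float64(-0.7282016830160143), np.float64(0.50138894236203), np.float64(5.4879642596022435)) 0.02233212030704238
-141.00 act -141.16 P -0.35 Y 0.49 Z 5.57 t 14.9
-140.00 act -140.93 P 4.28 Y 0.79 Z 3.60 t 15.3
-139.85 act -140.79 P 4.31 Y 0.29 Z 3.82 t 15.6
-139.70 act -140.63 P 4.55 Y 0.35 Z 3.99 t 15.9
-139.55 act -140.46 P 4.81 Y 0.29 Z 4.01 t 16.1
-139.40 act -140.33 P 4.65 Y 0.48 Z 3.38 t 16.4
-139.25 act -140.19 P 4.64 Y 0.50 Z 4.00 t 16.7
-139.10 act -140.04 P 4.48 Y 0.17 Z 4.30 t 17.0
-138.95 act -139.91 P 4.49 Y 0.51 Z 4.92 t 17.3
-138.80 act -139.73 P 4.66 Y 0.66 Z 4.09 t 17.6
-138.65 act -139.57 P 4.24 Y 0.61 Z 4.04 t 17.8
-138.50 act -139.44 P 4.61 Y 0.47 Z 4.02 t 18.1
-138.35 act -139.31 P 4.33 Y 0.30 Z 4.14 t 18.4
-138.20 act -139.12 P 4.71 Y 0.10 Z 4.71 t 18.7
-138.05 act -139.05 P 5.40 Y 0.13 Z 3.85 t 19.0
-137.90 act -138.84 P 5.00 Y -0.12 Z 4.34 t 19.3
-137.75 act -138.72 P 5.14 Y 0.09 Z 4.04 t 19.5
-137.60 act -138.56 P 4.65 Y 0.24 Z 4.41 t 19.8
-137.45 act -138.38 P 4.69 Y -0.11 Z 3.89 t 20.1
-137.30 act -138.24 P 4.41 Y 0.38 Z 4.26 t 20.4
-137.15 act -13
[... 2827 characters left out ...]
 37.1
-128.30 act -129.24 P 4.65 Y -0.22 Z 4.48 t 37.4
-128.15 act -129.13 P 4.79 Y 0.14 Z 3.70 t 37.7
-128.00 act -129.00 P 4.69 Y 0.12 Z 3.90 t 38.0
-127.85 act -128.81 P 4.59 Y 0.50 Z 3.83 t 38.2
-127.70 act -128.66 P 4.55 Y 0.06 Z 3.89 t 38.5
-127.55 act -128.54 P 4.97 Y 0.37 Z 4.21 t 38.8
-127.40 act -128.36 P 4.88 Y 0.08 Z 4.11 t 39.1
-127.25 act -128.22 P 5.20 Y 0.21 Z 4.63 t 39.4
-127.10 act -128.05 P 4.95 Y 0.34 Z 4.39 t 39.7
-126.95 act -127.93 P 4.67 Y -0.22 Z 3.88 t 39.9
-126.80 act -127.78 P 5.00 Y 0.35 Z 4.21 t 40.2
time
end (np.float64(4.672627505453084), np.float64(0.26723075774603494), np.float64(4.409409236827116)) [-127.79    7.36    7.31] 0.007 40.3083 0.02231065072409849
```

My fine-step threshold sat below the sole's drag of about 4.6 N, so the slide wasted time. It is about 3 mm short of the beaker, so I'll carry on with longer steps and less down-load.

Run:
```python
from h import *
from station import ctrl
np.set_printoptions(precision=2,suppress=True)
f0=np.load("f0.npy")+np.array([0,0,2.2])
def rd(n=3):
    f,_=force(ctrl,n);d=f-f0;return -(d@B.x),d@B.y,d@B.z
x,z=np.load("xz.npy")
while x<-.104 and ctrl.get_clock()<50:
    P,Y,Z=rd()
    print(f"{x*1e3:.2f} act {B.b(ctrl.get_tcp_pos())[0]*1e3:.2f} P {P:.2f} Y {Y:.2f} Z {Z:.2f} t {ctrl.get_clock():.1f}")
    if P>=15.2 or np.hypot(P,Z)>18: break
    dx=.001 if P<7 else .0006 if P<11.5 else .0003
    if P<6.5: z+=.00015*(Z>1.5)
    x+=dx; ctrl.move_l(B.w([x,BY,z]),speed=.012)
np.save("xz.npy",[x,z])
P,Y,Z=rd(10);print("held",P,Y,Z,B.b(ctrl.get_tcp_pos())*1e3,ctrl.get_clock(),ctrl.get_width())
```

```text
-126.80 act -127.78 P 4.35 Y 0.26 Z 3.79 t 40.3
-125.80 act -126.25 P 3.99 Y -0.17 Z 4.47 t 40.6
-124.80 act -124.88 P 4.05 Y -0.41 Z 3.59 t 40.9
-123.80 act -123.51 P 3.36 Y -0.68 Z 2.18 t 41.2
-122.80 act -122.10 P 1.63 Y 0.18 Z -0.03 t 41.4
-121.80 act -121.18 P 0.70 Y 0.05 Z -1.00 t 41.7
-120.80 act -120.47 P 0.50 Y 0.16 Z -1.66 t 42.0
-119.80 act -119.62 P 0.73 Y 0.77 Z -2.01 t 42.3
-118.80 act -118.66 P 0.70 Y 0.47 Z -2.01 t 42.5
-117.80 act -118.46 P 4.51 Y 0.41 Z -2.03 t 42.8
-116.80 act -118.34 P 6.90 Y -0.17 Z -2.37 t 43.1
-115.80 act -118.28 P 9.70 Y -0.01 Z -2.76 t 43.4
-115.20 act -118.23 P 11.21 Y -0.34 Z -3.18 t 43.6
-114.60 act -118.24 P 12.48 Y -0.67 Z -2.95 t 43.9
-114.30 act -118.21 P 13.01 Y -0.73 Z -2.97 t 44.2
-114.00 act -118.19 P 13.94 Y -0.95 Z -3.87 t 44.5
-113.70 act -118.20 P 15.35 Y -0.81 Z -3.26 t 44.7
held 15.193026442424701 -0.9429126873766168 -3.3990658428252094 [-118.18    7.54    8.62] 44.8167 0.022649101896840603
```

The push is at 15.2 N, but Z is negative, so I eased off too far and the sole is carried about a millimetre above the cork. I'll lower it back to the cork, bring the push up again and hold.

Run:
```python
from h import *
from station import ctrl
np.set_printoptions(precision=2,suppress=True)
f0=np.load("f0.npy")+np.array([0,0,2.2])
def rd(n=3):
    f,_=force(ctrl,n);d=f-f0;return -(d@B.x),d@B.y,d@B.z
x,z=np.load("xz.npy")
def rep():
    P,Y,Z=rd();print(f"cmd {x*1e3:.2f} {z*1e3:.2f} act {B.b(ctrl.get_tcp_pos())*1e3} P {P:.2f} Z {Z:.2f} t {ctrl.get_clock():.1f}");return P,Z
P,Z=rep()
for i in range(8):
    if Z>1.5 or P>16.8: break
    z-=.0004; x-=.0002*(P>15.5); ctrl.move_l(B.w([x,BY,z]),speed=.015); P,Z=rep()
for i in range(8):
    if P>=14.9: break
    x+=.0005 if P<12.5 else .0003
    ctrl.move_l(B.w([x,BY,z]),speed=.015); P,Z=rep()
ctrl.hold(.4); rep(); np.save("xz.npy",[x,z])
```

```text
cmd -113.70 7.60 act [-118.18    7.54    8.61] P 14.99 Z -3.16 t 44.8
cmd -113.70 7.20 act [-118.24    7.51    8.29] P 14.96 Z -1.43 t 45.1
cmd -113.70 6.80 act [-118.25    7.56    8.04] P 14.65 Z -0.72 t 45.4
cmd -113.70 6.40 act [-118.28    7.61    7.75] P 14.03 Z 0.48 t 45.7
cmd -113.70 6.00 act [-118.33    7.63    7.46] P 14.47 Z 2.45 t 45.9
cmd -113.40 6.00 act [-118.29    7.63    7.53] P 14.83 Z 1.66 t 46.2
cmd -113.10 6.00 act [-118.26    7.63    7.58] P 15.74 Z 2.00 t 46.5
cmd -113.10 6.00 act [-118.3     7.64    7.57] P 15.95 Z 1.67 t 46.9
```

Holding at 15.7–16 N with the chock back on its sole. Now I'll let go and swing the keeper.

```bash
cat >> h.py <<'E'
YK=-.0018
def kn(th,depth=.018,lean=.52):
    a=lean*th; r=R.from_rotvec(th*B.y); K=B.w([.0315,YK,.074])+r.apply(-.066*B.x+.026*B.z)
    tx=R.from_rotvec(a*B.y).apply(-B.z); return K+depth*tx, quat(tx,B.y), tx
E
python3 - <<'E'
from h import *
from station import ctrl
np.set_printoptions(precision=3,suppress=True)
ths=np.linspace(0,1.96,11)
ok=[ctrl.solve_ik(*kn(t)[:2]) is not None for t in ths]; print(ok)
x,z=np.load("xz.npy"); z-=.0004
ctrl.move_l(B.w([x,BY,z]),speed=.015)
f,_=force(ctrl,3);print("before open",(f-np.load("f0.npy"))@B.x,B.b(ctrl.get_tcp_pos()),ctrl.get_clock())
s0=ctrl.snapshot("top")["img"]
ctrl.set_gripper(.05); s1=ctrl.snapshot("top")["img"]
ctrl.move_l(B.w([x-.004,BY,.15]),speed=.15); print("up",ctrl.get_clock(),ctrl.get_wrist_force())
s2=ctrl.snapshot("top")["img"]
P,q,tx=kn(0)
ctrl.move_to(P-.045*tx,q); s3=ctrl.snapshot("top")["img"];print("over knob",ctrl.get_clock())
c=np.vstack([np.hstack([cv2.resize(i[250:310,195:315],(400,200),interpolation=cv2.INTER_CUBIC) for i in p]) for p in((s0,s1),(s2,s3))])
cv2.imwrite("pics/v5.png",c[:,:,::-1])
E
```

```text
[True, True, True, True, True, True, True, True, True, True, True]
before open -15.619311726966023 [-0.118  0.008  0.007] 47.1917
up 48.7917 [ 0.683 -0.27  -0.073]
over knob 49.325
```

View pics/v5.png

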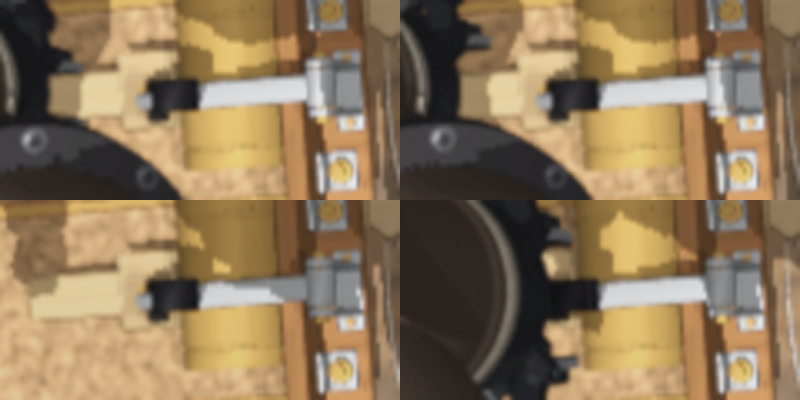

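After letting go, the beaker stays put (crop x 185–282 in all frames) and the chock lies flat under it with its handle at (30–125, 290). The open gripper now straddles the knob at about (570, 298). Next is the swing.

Run:
```python
from h import *
from station import ctrl
np.set_printoptions(precision=2,suppress=True)
P,q,tx=kn(0); f0=np.array(ctrl.get_wrist_force())
ctrl.move_l(P,q,speed=.08); f=np.array(ctrl.get_wrist_force())-f0; print("down",ctrl.get_clock(),f)
if np.linalg.norm(f)>8: raise SystemExit
ctrl.set_gripper(0,40); print("w",ctrl.get_width(),ctrl.get_clock(),np.array(ctrl.get_wrist_force())-f0)
if ctrl.get_width()<.011: raise SystemExit
for t in np.linspace(0,1.96,11)[1:]:
    P,q,tx=kn(t); ctrl.move_l(P,q,speed=.08); f=np.array(ctrl.get_wrist_force())-f0
    print(round(t,2),f,(np.array(ctrl.get_tcp_pos())-P)*1e3,ctrl.get_width(),ctrl.get_clock())
    if np.linalg.norm(f)>30: break
```

```text
down 50.0417 [-0.86 -0.8  -0.8 ]
w 0.015206037812278087 50.4417 [ 6.2  -0.61 -1.48]
0.2 [ 7.1   0.57 -4.39] [2.43 0.28 1.14] 0.015242256784020074 50.7583
0.39 [ 6.34  1.15 -4.44] [2.39 0.43 1.11] 0.014719029828137609 51.075
0.59 [ 6.65  1.82 -1.87] [2.37 0.66 1.26] 0.015405582138050072 51.3833
0.78 [5.19 2.87 1.8 ] [2.43 0.66 1.42] 0.015021877445814938 51.6917
0.98 [3.34 2.38 5.49] [2.41 0.58 1.54] 0.01568691504277227 52.0
1.18 [3.11 0.19 7.42] [2.44 0.28 1.51] 0.01467740608859721 52.3083
1.37 [ 3.4  -2.51  6.77] [ 2.47 -0.38  1.23] 0.015055863004219074 52.6167
1.57 [ 4.27 -4.28  6.19] [ 2.51 -1.04  0.74] 0.01524677501471932 52.9167
1.76 [ 5.32 -4.82  1.37] [ 2.5  -1.58  0.12] 0.015355758856012213 53.2167
1.96 [ 5.81 -6.76  0.01] [ 2.54 -1.81 -0.28] 0.015236170366641006 53.5167
```

Run:
```python
from h import *
from station import ctrl
np.set_printoptions(precision=2,suppress=True)
r=None
for t in(2.0,2.04,2.08,2.12,2.16):
    P,q,tx=kn(t); ctrl.move_l(P,q,speed=.05); f,_=force(ctrl,3)
    K=np.array(ctrl.get_tcp_pos())-.018*R.from_quat(ctrl.get_eef_rot()).as_matrix()[:,0]
    d=B.b(K)-np.array([.0315,0,.074]); th=np.arctan2(d[0],d[2])-np.arctan2(-.066,.026)
    print(t,f,"theta from tcp",th,"r",np.hypot(d[0],d[2])*1e3,ctrl.get_clock())
    if r is None:r=f
    if np.linalg.norm(f-r)>6: break
ctrl.set_gripper(.045); P=np.array(ctrl.get_tcp_pos())
tx=R.from_quat(ctrl.get_eef_rot()).as_matrix()[:,0]
ctrl.move_l(P-.08*tx,speed=.15); print("clear",ctrl.get_clock(),ctrl.get_tcp_pos(),ctrl.get_wrist_force())
a=ctrl.snapshot("top");b=ctrl.snapshot("side")
pickle.dump((a,b),open("end.pkl","wb"))
cv2.imwrite("pics/v6.png",np.vstack([cv2.resize(a["img"][235:325,170:320],(500,300),interpolation=cv2.INTER_CUBIC),cv2.resize(b["img"][145:265,220:420],(500,300),interpolation=cv2.INTER_CUBIC)])[:,:,::-1])
```

```text
2.0 [ 5.76 -2.7   2.21] theta from tcp 2.011105806878166 r 71.91029735088283 53.7917
2.04 [6.43 2.22 6.75] theta from tcp 2.026350277880964 r 71.89726436965432 54.0667
clear 55.1417 [ 0.47 -0.04  0.22] [-0.43  0.13 -0.18]
```

View pics/v6.png

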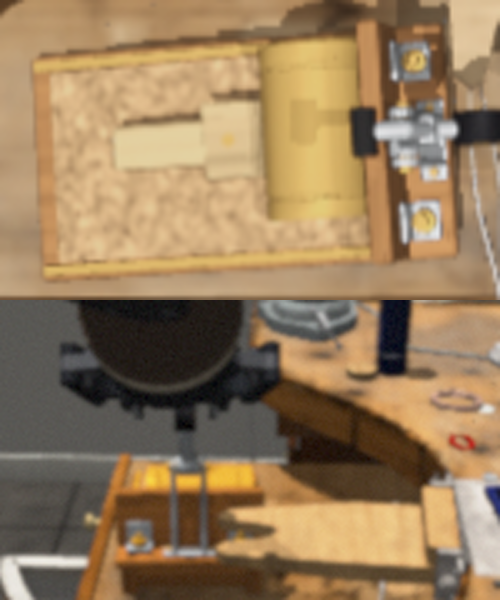

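The stop was felt: the force reversed at commanded 2.04. The beaker is up against the fence, with the chock alone under it and the keeper standing back. I'll do one numeric angle check from the saved picture, then hand in.

Run:
```python
from h import *
from station import ctrl
np.set_printoptions(precision=1,suppress=True)
a,b=pickle.load(open("end.pkl","rb"))
m=(a["img"].max(2)<55).astype(np.uint8);m[:262]=0;m[288:]=0;m[:,:270]=0;m[:,340:]=0
n,_,st,ce=cv2.connectedComponentsWithStats(m)
print([(st[i].tolist(),ce[i]) for i in range(1,n) if st[i][4]>20])
for t in(1.7,1.8,1.9,2.0):
    r=R.from_rotvec(t*B.y); h=B.w([.0315,YK,.074])
    print(t,"knob top",proj(a,h+r.apply(-.066*B.x+.026*B.z))[0],"side",proj(b,h+r.apply(-.066*B.x+.026*B.z))[0],"tip top",proj(a,h+r.apply(-.0915*B.x-.029*B.z))[0])
ctrl.hand_in(); print(ctrl.get_clock())
```

```text
[([276, 268, 7, 13, 75], array([278.7, 274. ])), ([306, 269, 15, 10, 114], array([313.1, 272.8]))]
1.7 knob top [304.3 274.1] side [293.3 185.2] tip top [265.8 276.1]
1.8 knob top [308.6 273.9] side [293.2 187.9] tip top [272.  275.6]
1.9 knob top [312.8 273.7] side [293.2 190.9] tip top [278.3 275.1]
2.0 knob top [316.7 273.5] side [293.2 194.2] tip top [284.9 274.7]
the job is handed in; nothing more can be done
the job is handed in; nothing more can be done
```

I handed the job in at about 55 s on the robot's clock, inside the 70 s limit. The chock alone is now holding the beaker against the fence, and the keeper is swung fully over. No verdict was reported.

- **Chock:** I set it flat on the cork below the beaker's middle, nose up the slope, and slid it in slowly. The push along the slope came up to 15–16 N at the wrist and was held a moment. In the pictures after I opened the fingers, neither the chock nor the beaker had moved.
- **Keeper:** I swung it by the knob until I felt the stop. In the last top picture the knob is at (313.1, 272.8) and the tip at (278.7, 274.0). At 1.9 rad they should be at (312.8, 273.7) and (278.3, 275.1), so it is at its stop. The fingers' own position gave about 2.0 rad, which I put down to a small hinge or grip offset.
- **End state:** the gripper was clear of everything, with the wrist force near zero.

Some things went wrong or could not be checked:
- **Pitched chock:** the chock reached the bed about 20° nose-up in the grip. I pressed it onto the cork with up to 34 N at the wrist, well clear of the beaker, then let it settle and regripped.
- **Slow slide:** my fine-step threshold was below the sole's drag, which cost about 25 s.
- **Sole lifted:** the first time the push reached 15 N, the sole was about 1 mm off the cork. I lowered it back and brought the push up again.
- **Beaker force:** this was only read through the wrist, which stayed at or below about 16 N along the slope against the 18 N limit.
- **Other things on the bench:** I did not move any of them on purpose, but I did not measure them again at the end.

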